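# Stability test of a model chair

### The job

Load the model chair for its stability test: lower the large steel disc and then the small one down the post on its seat, each fully home and let go, without dropping them. Then take the push gauge out of its holster and, holding it upright, press its tip gently on the marked spot at the front of the seat with about 3 newtons; finish while still holding it there, with the chair standing steady on its mat, and leave the other things on the table alone.

Things in the scene. Friction and masses are not known exactly. Their poses are not given: they have to be found in the camera images.
- chair: White low-backed model chair, loose, 0.28 kg, on a cork mat. Flat round seat 130 mm across, its top 95 mm above the feet; low curved back round the rear rim, inner face 64 mm from the post, 40 mm above the seat. At the seat's centre a steel post 12 mm thick, 46 mm tall, its last 6 mm tapered to 5 mm. Origin between the feet on the mat; z up, x to the back (front is -x).
- post_foot (a point): Foot of the post, on the seat's top face at its centre (95 mm above the feet). Axes as the chair.
- mark (a point): The marked spot: a thin black circle 18 mm across with a cross and dot, on the seat's top face, 48 mm in front of the post. Axes as the chair.
- disc_large: Loose flat steel disc, 60 mm outside, 16 mm hole, 20 mm thick, about 0.38 kg, lying flat on the table. Origin at the centre of its underside, z along the hole.
- disc_small: Loose flat steel disc, 42 mm outside, 16 mm hole, 18 mm thick, about 0.16 kg, lying flat on the table. Origin at the centre of its underside, z along the hole.
- gauge: Grey push gauge, loose, 0.18 kg, upright in its holster: body 40 (its x) x 24 (its y) x 95 mm tall (z, up), display on -y. Origin: centre of the body's underside; a 6 mm plunger with a flat round 10 mm tip projects 62 mm below. The lowest 28 mm of the body sit in the holster with 3 mm play, 67 mm show above its rim: lift straight up 95 mm for the tip to clear the rim.
- gauge_tip (a point): Centre of the plunger tip's flat end face, 62 mm below the gauge's origin when not pressed. Axes as the gauge.
- plunger (a joint): How far the gauge's plunger is pushed into the body, m: 0 free, 0.024 at its stop. A plain spring of 250 N/m: 0.012 is 3 N.
- holster: Fixed grey holster for the gauge on a 95 x 85 mm steel foot: tube 56 by 40 mm outside, 46 by 30 mm inside, rim 100 mm above the table, inner ledge at 72 mm carrying the gauge. Origin at the centre of its underside on the table; x along the tube's 56 mm side.
- mat: Fixed cork mat 200 x 190 mm, 6 mm thick, under the chair. Origin at the centre of its underside.
- tape: Bystander: roll of paper tape lying flat, 92 mm outside, 76 mm inside, 24 mm high; origin under its centre.
- block: Bystander: cork sanding block 70 x 35 x 25 mm; origin under its centre.
- rule: Bystander: steel rule 160 x 22 x 5 mm lying along its y; origin under its centre.
- mug: Bystander: white mug 78 mm across, 92 mm high; origin under its centre.
- glue: Bystander: white glue bottle 52 mm across, 130 mm high; origin under its centre.
- tub_chair: Bystander: small white shell chair, 62 mm wide, 75 mm high; origin between its feet.
- dining_chair: Bystander: small wooden shell chair with dark legs, 62 mm wide, 85 mm high; origin between its feet.

How it is judged:
By the outcome, as a careful person would: the job done as asked, in the order asked, and still so for the second after the job is handed in, while the arm keeps its last pose, push and grip.
It also fails if it takes over 72 s, if anything falls off the work surface, if the arm or the gripper's body presses on something with over 40 N, if the wrist force passes 120 N, or if a joint passes its speed limit or range.

### The arm

A 6-joint arm with a two-finger parallel gripper is mounted at the origin on the work surface. World frame = base frame: x ahead of the robot, y to its left, z up, the work surface at z = 0. Lengths are in m, angles in rad, forces in N, time in s.
With the tool pointing down it reaches from about 0.425 to 0.925 m from the base axis. Payload 12.5 kg.
Tool frame: the origin (TCP) lies at the very end of the fingers, on their centre line; the grasp point (between the pads) lies 19 mm behind it; z points along the fingers, x is the direction in which the jaws open and shut, and the axes are right-handed (so a half turn about z gives the same grasp; the last joint's range is limited). The gripper opens to 85 mm and grips with 20 to 120 N. Pads are 22 mm wide; open, the fingers measure 114 mm over their backs; the gripper's body (76 mm by 85 mm) begins 54 mm behind the grasp point. The pads swing forward as they close: fully open they stand 13 mm farther back than shut.
Start: joints at [-1.411, 0.491, 1.559, -0, 1.092, -0.106], TCP at [0.164, -0.603, 0.231] pointing down, gripper open.
Joint ranges: [-3.1, 3.1], [-0.84, 2.19], [0.05, 2.79], [-1.13, 4.28], [0.06, 2.93], [-2.69, 2.69]. Speed limits (rad/s): [2.22, 2.22, 2.79, 3.14, 3.14, 3.14].

### API

Orientations are given as a unit quaternion [x, y, z, w].
In Python, from bench import * gives the robot as it stands.
- The arm moves only by the tool arm_command, never from a script. Its argument "steps" is a list of rows, each an object of numbers: "dx", "dy", "dz": the shift along the tool's x, y, z in m; "wx", "wy", "wz": the turn, a rotation vector about the tool's x, y, z in rad. In form: [{"dx": .., "dy": .., "dz": .., "wx": .., "wy": .., "wz": ..}, ...]. A call has 1 to 12 rows; each row shifts and turns the commanded pose from where the row before left it, along the tool's axes as they then stand; what a row does not reach is not made up. A row lasts 1/8 s, in which the tool goes at most 62.5 mm and 10.7 degrees, less where a joint would pass 70% of its speed; a pose out of reach is approached as far as the arm can. A call with a gripper value outside its range is refused whole. "jaw" is the closure, from 0 (fully open) to 1 (shut), set as the call begins (left out, the last holds). The fingers move at their own pace and stop on an object; the grip force is fixed at half the most. Time passes only in rows, so rows that do not move let the fingers close. It gives the time, the measured TCP pose, the force and the opening at its end, in the units of the state.
- sense(): the state, without advancing time (a new reading comes with each control period).
- snapshot(name): name is "scene" or "top"; returns the picture (384x512x3 uint8, red, green, blue); there is no depth.
- camera_params(name): a dict with "fov_y" (degrees; the focal length in pixels is half the picture's height over the tangent of half this angle, whatever the lens; pixels are square), "cx", "cy" (the principal point, pixels), "k1" (the pictures are not rectified: a ray, as slopes to the right and down, at radius r is drawn at 1 + k1 r^2 times it, then the intrinsics apply), "R" (3x3) and "t" (3): a world point X has camera coordinates R X + t. Camera axes: x right, y down, z forward; pixel columns grow to the right and rows downward; lengths in m; the calibration is good to about 2 mm. A picture is of the moment at which its call begins. camera_params takes no time and is no camera call.
- finish_job(): hands the job in, once; it reports no verdict.
The state is a dict: "time_s": time; "joints": joint angles; "joint_vel": joint speeds; "effort": joint torques, N m; "eef_pos": TCP position; "tool_rot": TCP orientation; "force": force on the tool from outside, world axes, zero at the start; "wrist_torque": the same for the moment, N m; "gripper_width": opening from 0.0 (shut) to 1.0 (fully open).
Only numpy, scipy, OpenCV 4.12 (cv2) and the standard library are available. Lean on these libraries where they do the work, as an engineer would, in place of code of your own. Each camera call takes 0.05 s, during which the arm holds its last target. There are 200 camera calls.

## Working session

There is one attempt and no reset: what is moved stays moved. The work goes in short steps, Python scripts to look and compute and a tool call to move; the robot and the scene stay as the last step left them, time stands still between calls to the robot, and variables do not carry over. Pictures are saved under pics/ and viewed, about 8 in all and at most 12, crops included, and the job is handed in when it is done.

Besides the shell and the picture viewer there is one more tool, called after ">>>" in YAML: its name, and indented under it one key for each argument. arm_command: Moves the arm, as the interface text tells. Its arguments: {"type":"object","properties":{"steps":{"type":"array"},"jaw":{"type":"number"}},"required":["steps"]}

```bash
mkdir -p pics; cat > h.py <<'E'
from bench import *
import numpy as np, cv2
def snap(n,f):
    im=snapshot(n); cv2.imwrite(f,im[:,:,::-1]); return im
def px2w(n,u,v,z):
    p=camera_params(n);R=np.array(p["R"]);t=np.array(p["t"])
    f=192/np.tan(np.radians(p["fov_y"])/2)
    d=np.array([(u-p["cx"])/f,(v-p["cy"])/f]);s=d.copy()
    for _ in range(30): s=d/(1+p["k1"]*(s@s))
    r=R.T@np.array([*s,1]);c=-R.T@t
    return c+r*(z-c[2])/r[2]
def w2px(n,X):
    p=camera_params(n);R=np.array(p["R"]);t=np.array(p["t"])
    f=192/np.tan(np.radians(p["fov_y"])/2)
    c=R@np.array(X)+t;s=c[:2]/c[2];s=s*(1+p["k1"]*(s@s))
    return s*f+[p["cx"],p["cy"]]
E
python3 - <<'E'
from h import *
a=snap("scene","pics/s0.png");b=snap("top","pics/t0.png")
cv2.imwrite("pics/s0b.png",cv2.resize(a,(800,600),interpolation=cv2.INTER_CUBIC)[:,:,::-1])
cv2.imwrite("pics/t0b.png",cv2.resize(b,(800,600),interpolation=cv2.INTER_CUBIC)[:,:,::-1])
for n in("scene","top"):
    p=camera_params(n);print(n,p["fov_y"],p["k1"],-np.array(p["R"]).T@np.array(p["t"]))
print(sense())
E
```

```text
scene 47.47694762228635 -0.1635953998774164 [ 1.10911727 -0.28914911  0.87223878]
top 49.797775231634795 0.0529220735502846 [0.42309445 0.01397622 1.21084486]
{'time_s': 0.1, 'joints': array([-1.41056397e+00,  4.91495868e-01,  1.55935397e+00,  2.80297663e-05,
        1.09166924e+00, -1.05592793e-01]), 'joint_vel': array([ 8.52203813e-04,  7.57768754e-05, -1.87156342e-03, -1.01203500e-03,
       -1.15554712e-03,  1.76616192e-04]), 'effort': array([ 3.19224084e-03, -6.19446659e+01, -2.62024516e+01, -3.17422837e-05,
        2.94064710e-03, -6.74946136e-06]), 'eef_pos': array([ 0.16419557, -0.60286663,  0.23080018]), 'tool_rot': array([ 7.94573084e-01, -6.07168346e-01, -3.27818286e-04, -3.27501231e-04]), 'force': array([ 0.30786855, -0.04192758, -0.8005727 ]), 'wrist_torque': array([-0.01370402,  0.04788465, -0.00927262]), 'gripper_width': 1.0043491820349952}
```

View pics/s0b.png

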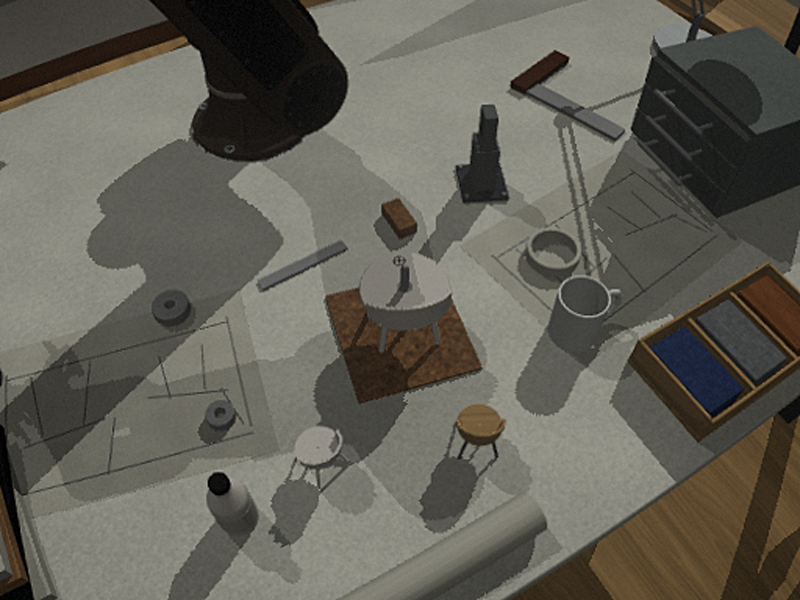

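View pics/t0b.png

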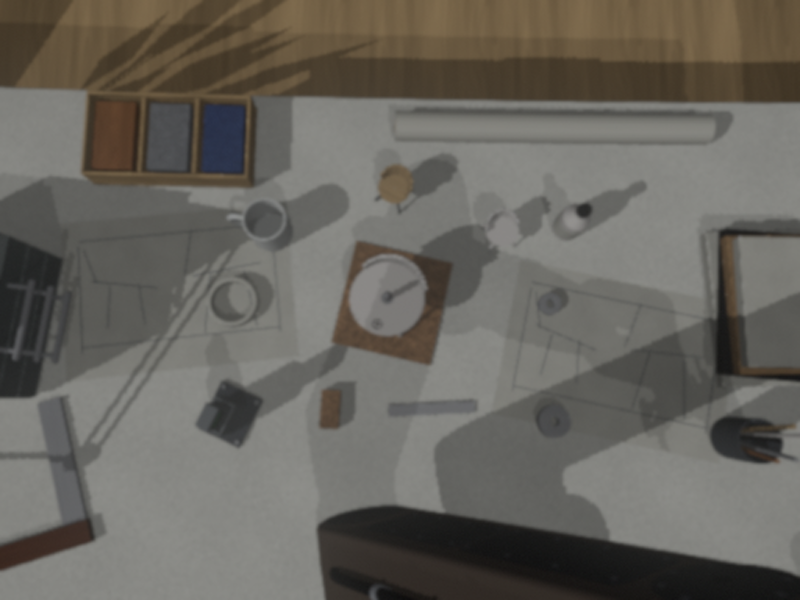

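The scene view shows the chair's post at about (404,277), the mark (399,261), the large disc (171,306), the small disc (220,414) and the gauge (488,115). In the top view they are at about: post (388,297), mark (377,323), large disc (553,419), small disc (551,300), gauge (212,415). Next I'll make an enlarged montage.

```bash
python3 - <<'E'
from h import *
s=cv2.imread("pics/s0.png");t=cv2.imread("pics/t0.png")
def tile(im,u,v,w,h,k):
    return cv2.resize(cv2.convertScaleAbs(im[v:v+h,u:u+w],alpha=1.7),(w*k,h*k),interpolation=cv2.INTER_CUBIC)
T=[(t,217,155,65,75,4),(t,335,180,65,50,4),(t,335,245,65,50,4),(s,225,155,65,75,4),(s,90,180,65,50,4),(s,115,245,65,50,4),(t,115,235,65,55,4),(s,282,60,65,75,4)]
cols=[[0,3],[1,2,6],[4,5],[7]]
c=np.zeros((600,800,3),np.uint8)
pos=[(0,0),(265,0),(265,205),(0,300),(530,0),(530,205),(265,405-25+0),(530,300+0)]
pos[6]=(265,408);pos[7]=(530,408)
T[6]=(t,115,240,65,48,4);T[7]=(s,282,62,65,48,4)
for a,(x,y) in zip(T,pos):
    i=tile(*a);i=i[:600-y,:800-x];c[y:y+i.shape[0],x:x+i.shape[1]]=i
cv2.imwrite("pics/m0.png",c)
E
```

```text
(no output)
```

View pics/m0.png

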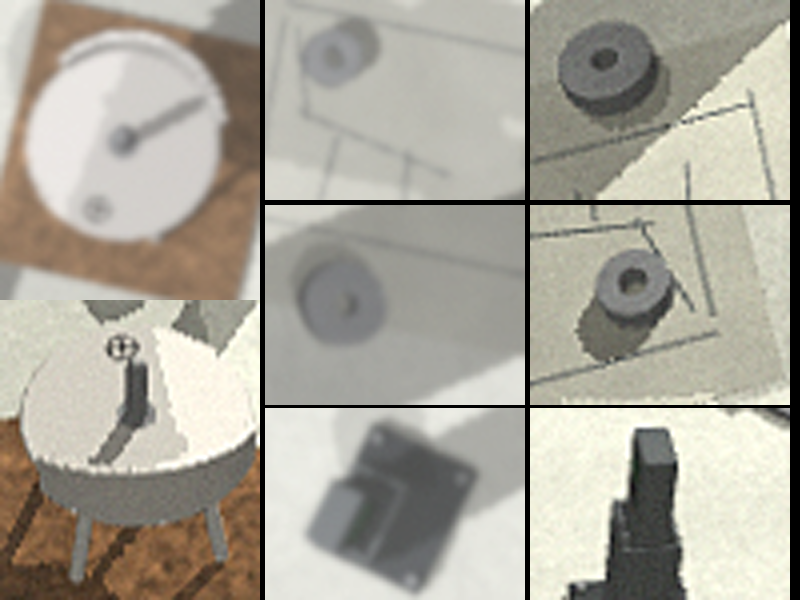

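```bash
cat >> h.py <<'E'
def tri(us,ut):
    L=[]
    for n,u in(("scene",us),("top",ut)):
        a=px2w(n,*u,0.);b=px2w(n,*u,.3);L.append((a,b-a))
    (a,d),(b,e)=L
    k=np.linalg.lstsq(np.c_[d,-e],b-a,rcond=None)[0]
    return (a+d*k[0]+b+e*k[1])/2
E
python3 - <<'E'
from h import *
np.set_printoptions(precision=4,suppress=True)
for nm,s,t,z in[("mark",(255.5,166.75),(241.25,207),.101),("posttop",(259,170),(247.8,190),.147),("foot",(258,184),(247.8,190),.101),("L",(108.5,194.75),(354.25,269.5),.02),("S",(140.5,264),(351.5,194.25),.018),("G",(313.25,71.5),(133,267.25),.167)]:
    print(nm,px2w("scene",*s,z)," ",px2w("top",*t,z)," ",tri(s,t))
o=np.array([115,240])
for z,l in((0,[(380,424),(473,470),(415,592)]),(.1,[(360,465),(408,488),(372,570)]),(.167,[(340,483),(365,492),(335,550),(308,535)])):
    for q in l: print(z,px2w("top",*(o+(np.array(q)-[265,408])/4),z))
o=np.array([282,62])
for q in[(635,430),(668,430),(676,460),(640,462)]: print("s",px2w("scene",*(o+(np.array(q)-[530,408])/4),.167))
E
```

```text
mark [0.5511 0.0281 0.101 ]   [0.5473 0.0257 0.101 ]   [0.5485 0.0275 0.0983]
posttop [0.596  0.0112 0.147 ]   [0.5869 0.0089 0.147 ]   [0.5894 0.0116 0.1393]
foot [0.5972 0.008  0.101 ]   [0.594  0.0087 0.101 ]   [0.5947 0.009  0.0974]
L [ 0.3876 -0.2957  0.02  ]   [ 0.3829 -0.2963  0.02  ]   [ 0.383  -0.2967  0.0151]
S [ 0.6041 -0.2942  0.018 ]   [ 0.5985 -0.2947  0.018 ]   [ 0.5998 -0.2953  0.0116]
G [0.3956 0.2901 0.167 ]   [0.388 0.288 0.167]   [0.3891 0.292  0.1613]
0 [0.4481 0.3052 0.    ]
0 [0.416  0.2375 0.    ]
0 [0.3306 0.2743 0.    ]
0.1 [0.4193 0.2927 0.1   ]
0.1 [0.4046 0.2608 0.1   ]
0.1 [0.3521 0.2811 0.1   ]
0.167 [0.4085 0.2874 0.167 ]
0.167 [0.4031 0.2719 0.167 ]
0.167 [0.3682 0.288  0.167 ]
0.167 [0.3771 0.3048 0.167 ]
s [0.3754 0.2883 0.167 ]
s [0.3859 0.3073 0.167 ]
s [0.4141 0.2937 0.167 ]
s [0.4045 0.2722 0.167 ]
```

Camera estimates: large disc (0.384,-0.2965), small disc (0.600,-0.295), post (0.594,0.009), mark (0.549,0.027), and gauge (0.390,0.290) with its long axis at -23.5°. I'm moving above the large disc.

>>> arm_command:
  steps:
    - {"dx":-0.0238,"dy":-0.0293,"dz":0.0151}
    - {"dx":-0.0238,"dy":-0.0293,"dz":0.0151}
    - {"dx":-0.0238,"dy":-0.0293,"dz":0.0151}
    - {"dx":-0.0238,"dy":-0.0293,"dz":0.0151}
    - {"dx":-0.0238,"dy":-0.0293,"dz":0.0151}
    - {"dx":-0.0238,"dy":-0.0293,"dz":0.0151}
    - {"dx":-0.0238,"dy":-0.0293,"dz":0.0151}
    - {"dx":-0.0238,"dy":-0.0293,"dz":0.0151}
    - {"dx":-0.0238,"dy":-0.0293,"dz":0.0151}
    - {"dx":-0.0238,"dy":-0.0293,"dz":0.0151}
    - {}
    - {}
  jaw: 0

```text
schema error: expected keys dx, dy, dz, wx, wy, wz
```

```bash
cat >> h.py <<'E'
def go(x,y,z,psi=None):
    "print tool-axis shift from the present pose to a world target"
    from scipy.spatial.transform import Rotation as Ro
    s=sense();R=Ro.from_quat(s["tool_rot"]).as_matrix();p=s["eef_pos"]
    ps=np.degrees(np.arctan2(R[1,0],R[0,0]))
    l=R.T@(np.array([x,y,z])-p)
    print("t",round(s["time_s"],2),"pos",p.round(4),"psi",ps.round(2),"tilt",R[:2,2].round(4),"F",s["force"].round(2),"w",round(s["gripper_width"],3),"move",l.round(4),"wz",None if psi is None else np.radians(ps-psi).round(4))
E
python3 -c "
from h import *
i=snap('scene','pics/s1.png')
cv2.imwrite('pics/s1c.png',cv2.resize(cv2.convertScaleAbs(i[140:260,60:200,::-1],alpha=1.5),None,fx=4,fy=4))
go(.384,-.2965,-.001,15)"
```

```text
t 0.15 pos [ 0.1642 -0.6029  0.2309] psi -74.77 tilt [-0.0001  0.0009] F [-0.53  0.19 -0.36] w 1.002 move [-0.2377 -0.2926  0.2321] wz -1.5668
```

View pics/s1c.png

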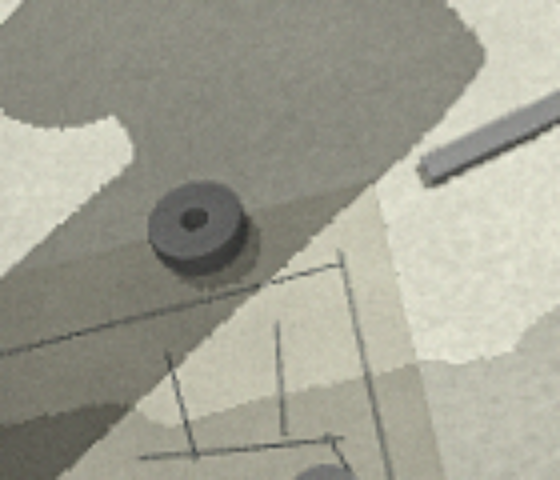

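The move was refused because every row needs all six keys, so the picture only shows the untouched disc (hole at crop (194,219)). Resending.

>>> arm_command:
  steps:
    - {"dx":-0.0238,"dy":-0.0293,"dz":0.0151,"wx":0,"wy":0,"wz":0}
    - {"dx":-0.0238,"dy":-0.0293,"dz":0.0151,"wx":0,"wy":0,"wz":0}
    - {"dx":-0.0238,"dy":-0.0293,"dz":0.0151,"wx":0,"wy":0,"wz":0}
    - {"dx":-0.0238,"dy":-0.0293,"dz":0.0151,"wx":0,"wy":0,"wz":0}
    - {"dx":-0.0238,"dy":-0.0293,"dz":0.0151,"wx":0,"wy":0,"wz":0}
    - {"dx":-0.0238,"dy":-0.0293,"dz":0.0151,"wx":0,"wy":0,"wz":0}
    - {"dx":-0.0238,"dy":-0.0293,"dz":0.0151,"wx":0,"wy":0,"wz":0}
    - {"dx":-0.0238,"dy":-0.0293,"dz":0.0151,"wx":0,"wy":0,"wz":0}
    - {"dx":-0.0238,"dy":-0.0293,"dz":0.0151,"wx":0,"wy":0,"wz":0}
    - {"dx":-0.0238,"dy":-0.0293,"dz":0.0151,"wx":0,"wy":0,"wz":0}
    - {"dx":0,"dy":0,"dz":0,"wx":0,"wy":0,"wz":0}
    - {"dx":0,"dy":0,"dz":0,"wx":0,"wy":0,"wz":0}
  jaw: 0

```text
time_s: 1.65
eef_pos: [0.3844, -0.2968, 0.0804]
tool_rot: [0.795, -0.607, 0.0, 0.0]
force: [-0.5, -0.4, 0.7]
gripper_width: 0.998
```

```bash
python3 -c "
from h import *
i=snap('scene','pics/s2.png');j=snap('top','pics/t2.png')
a=cv2.resize(cv2.convertScaleAbs(i[130:250,50:150,::-1],alpha=1.5),None,fx=4,fy=4);b=cv2.resize(cv2.convertScaleAbs(j[210:330,300:400,::-1],alpha=1.7),None,fx=4,fy=4)
cv2.imwrite('pics/c2.png',np.hstack([a,b]))
go(.384,-.2965,-.001,15)"
```

```text
t 1.75 pos [ 0.3842 -0.2973  0.0806] psi -74.82 tilt [ 0.0005 -0.0007] F [0.29 0.4  0.79] w 0.999 move [-0.0009 -0.      0.0816] wz -1.5677
```

View pics/c2.png

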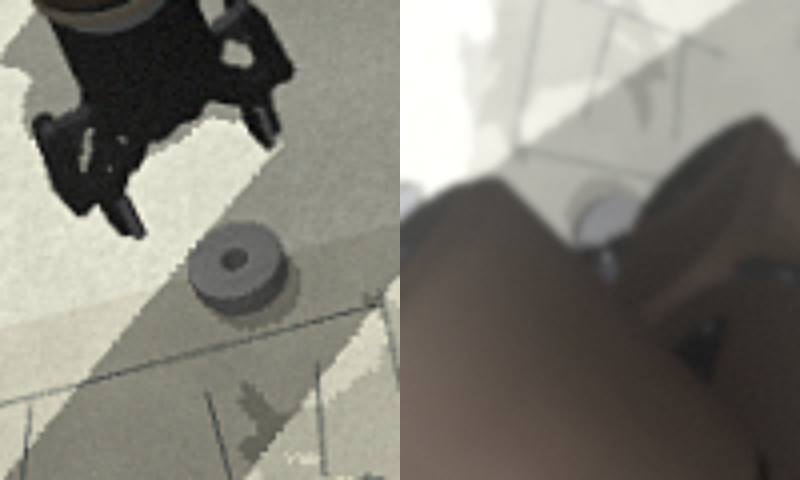

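```bash
python3 -c "
from h import *
for q in((83.25,188.75),(118.75,165.5)): print(px2w('scene',*q,.0936).round(4))
print(px2w('scene',50+235/4,130+260/4,.02),w2px('scene',[.384,-.297,.0936]))
"
```

```text
[ 0.4033 -0.3421  0.0936]
[ 0.3794 -0.2462  0.0936]
[ 0.38868163 -0.29543422  0.02      ] [ 99.16361315 175.27916737]
```

>>> arm_command:
  steps:
    - {"dx":0,"dy":0,"dz":0.03,"wx":0,"wy":0,"wz":0}
    - {"dx":0,"dy":0,"dz":0.03,"wx":0,"wy":0,"wz":0}
    - {"dx":0,"dy":0,"dz":0.021,"wx":0,"wy":0,"wz":0}
    - {"dx":0,"dy":0,"dz":0,"wx":0,"wy":0,"wz":0}

```text
time_s: 2.25
eef_pos: [0.3837, -0.2969, -0.0014]
tool_rot: [0.794, -0.608, -0.001, -0.0]
force: [-0.4, 0.2, 0.5]
gripper_width: 0.998
```

>>> arm_command:
  steps:
    - {"dx":0,"dy":0,"dz":0,"wx":0,"wy":0,"wz":0}
    - {"dx":0,"dy":0,"dz":0,"wx":0,"wy":0,"wz":0}
    - {"dx":0,"dy":0,"dz":0,"wx":0,"wy":0,"wz":0}
    - {"dx":0,"dy":0,"dz":0,"wx":0,"wy":0,"wz":0}
    - {"dx":0,"dy":0,"dz":0,"wx":0,"wy":0,"wz":0}
    - {"dx":0,"dy":0,"dz":0,"wx":0,"wy":0,"wz":0}
  jaw: 0.5

```text
time_s: 3.0
eef_pos: [0.3845, -0.297, 0.0008]
tool_rot: [0.795, -0.607, 0.001, 0.0]
force: [-3.8, -1.3, 10.5]
gripper_width: 0.665
```

>>> arm_command:
  steps:
    - {"dx":0,"dy":0,"dz":0,"wx":0,"wy":0,"wz":0}
    - {"dx":0,"dy":0,"dz":-0.004,"wx":0,"wy":0,"wz":0}
    - {"dx":0,"dy":0,"dz":0,"wx":0,"wy":0,"wz":-0.174}
    - {"dx":0,"dy":0,"dz":0,"wx":0,"wy":0,"wz":-0.174}
    - {"dx":0,"dy":0,"dz":0,"wx":0,"wy":0,"wz":-0.174}
    - {"dx":0,"dy":0,"dz":0,"wx":0,"wy":0,"wz":-0.174}
    - {"dx":0,"dy":0,"dz":0,"wx":0,"wy":0,"wz":-0.174}
    - {"dx":0,"dy":0,"dz":0,"wx":0,"wy":0,"wz":-0.174}
    - {"dx":0,"dy":0,"dz":0,"wx":0,"wy":0,"wz":-0.174}
    - {"dx":0,"dy":0,"dz":0,"wx":0,"wy":0,"wz":-0.174}
    - {"dx":0,"dy":0,"dz":0,"wx":0,"wy":0,"wz":-0.174}
    - {"dx":0,"dy":0,"dz":0,"wx":0,"wy":0,"wz":0}
  jaw: 0

```text
time_s: 4.5
eef_pos: [0.3845, -0.2965, 0.0036]
tool_rot: [0.992, 0.13, 0.0, 0.0]
force: [1.0, -0.5, 1.6]
gripper_width: 1.004
```

>>> arm_command:
  steps:
    - {"dx":0,"dy":0,"dz":0,"wx":0,"wy":0,"wz":0}
    - {"dx":0,"dy":0,"dz":0,"wx":0,"wy":0,"wz":0}
    - {"dx":0,"dy":0,"dz":0,"wx":0,"wy":0,"wz":0}
    - {"dx":0,"dy":0,"dz":0,"wx":0,"wy":0,"wz":0}
    - {"dx":0,"dy":0,"dz":0,"wx":0,"wy":0,"wz":0}
    - {"dx":0,"dy":0,"dz":0,"wx":0,"wy":0,"wz":0}
  jaw: 1

```text
time_s: 5.25
eef_pos: [0.3843, -0.2965, 0.0042]
tool_rot: [0.992, 0.129, 0.0, 0.0]
force: [-2.9, 1.5, 16.8]
gripper_width: 0.678
```

```bash
python3 -c "
from h import *
go(.594,.009,.2,15)"
```

```text
t 5.25 pos [ 0.3843 -0.2965  0.0042] psi 14.81 tilt [ 0.0004 -0.0005] F [-2.87  1.45 16.85] w 0.678 move [ 0.2809 -0.2417 -0.1959] wz -0.0033
```

>>> arm_command:
  steps:
    - {"dx":0,"dy":0,"dz":-0.02,"wx":0,"wy":0,"wz":0}
    - {"dx":0,"dy":0,"dz":-0.04,"wx":0,"wy":0,"wz":0}
    - {"dx":0,"dy":0,"dz":-0.04,"wx":0,"wy":0,"wz":0}
    - {"dx":0,"dy":0,"dz":-0.04,"wx":0,"wy":0,"wz":0}
    - {"dx":0,"dy":0,"dz":-0.04,"wx":0,"wy":0,"wz":0}
    - {"dx":0.01,"dy":-0.009,"dz":-0.016,"wx":0,"wy":0,"wz":0}
    - {"dx":0.0271,"dy":-0.0233,"dz":0,"wx":0,"wy":0,"wz":0}
    - {"dx":0.0271,"dy":-0.0233,"dz":0,"wx":0,"wy":0,"wz":0}
    - {"dx":0.0271,"dy":-0.0233,"dz":0,"wx":0,"wy":0,"wz":0}
    - {"dx":0.0271,"dy":-0.0233,"dz":0,"wx":0,"wy":0,"wz":0}
    - {"dx":0.0271,"dy":-0.0233,"dz":0,"wx":0,"wy":0,"wz":0}
    - {"dx":0.0271,"dy":-0.0233,"dz":0,"wx":0,"wy":0,"wz":0}

```text
time_s: 6.75
eef_pos: [0.513, -0.107, 0.199]
tool_rot: [0.992, 0.129, -0.0, -0.0]
force: [-0.1, -0.2, -3.5]
gripper_width: 0.672
```

>>> arm_command:
  steps:
    - {"dx":0.0271,"dy":-0.0233,"dz":0,"wx":0,"wy":0,"wz":0}
    - {"dx":0.0271,"dy":-0.0233,"dz":0,"wx":0,"wy":0,"wz":0}
    - {"dx":0.0271,"dy":-0.0233,"dz":0,"wx":0,"wy":0,"wz":0}
    - {"dx":0.0271,"dy":-0.0233,"dz":0,"wx":0,"wy":0,"wz":0}
    - {"dx":0,"dy":0,"dz":0,"wx":0,"wy":0,"wz":0}
    - {"dx":0,"dy":0,"dz":0,"wx":0,"wy":0,"wz":0}

```text
time_s: 7.5
eef_pos: [0.5928, 0.0098, 0.1988]
tool_rot: [0.992, 0.13, -0.001, -0.0]
force: [-0.6, -0.5, -3.1]
gripper_width: 0.673
```

```bash
python3 -c "
from h import *
i=snap('scene','pics/s3.png');j=snap('top','pics/t3.png')
a=cv2.resize(cv2.convertScaleAbs(i[95:215,210:310,::-1],alpha=1.5),None,fx=4,fy=4);b=cv2.resize(cv2.convertScaleAbs(j[130:250,200:300,::-1],alpha=1.7),None,fx=4,fy=4)
cv2.imwrite('pics/c3.png',np.hstack([a,b]))
go(.594,.009,.2,15)"
```

```text
t 7.6 pos [0.5929 0.0092 0.1991] psi 14.88 tilt [-0.0007 -0.0001] F [-0.33 -0.37 -2.99] w 0.674 move [ 0.001   0.0005 -0.0009] wz -0.0021
```

View pics/c3.png

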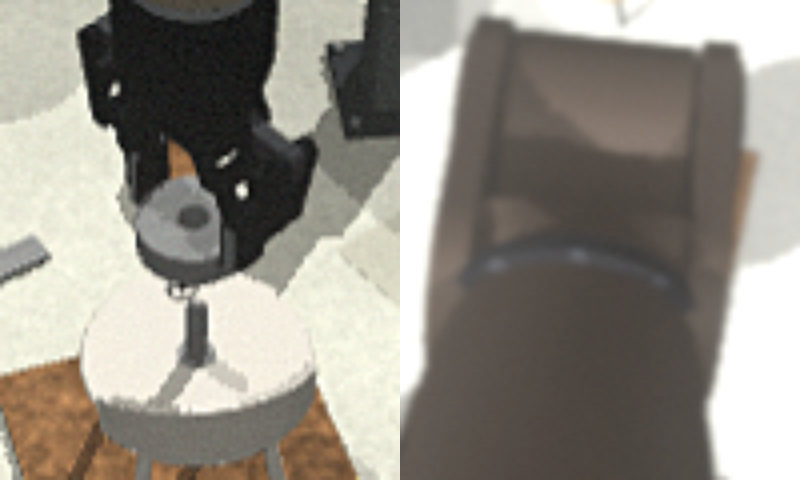

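```bash
python3 -c "
from h import *
b=px2w('scene',258.25,148.75,.2149)[:2]-[.5929,.0092];print('bias',b)
for q,z in(((259.25,170.75),.147),((259.25,185.5),.101),((255,168),.101)): p=px2w('scene',*q,z)[:2];print(p,p-b)
"
```

```text
bias [0.00231278 0.0005602 ]
[0.59811384 0.01059578] [0.59580106 0.01003558]
[0.60223671 0.00831453] [0.59992393 0.00775433]
[0.5537829  0.02528067] [0.55147012 0.02472046]
```

The disc is held level: its hole is at crop (193,215), the post top at (197,303). Corrected for camera bias, the post is at about (0.595,0.0095). I'm lowering onto the taper and checking force.

>>> arm_command:
  steps:
    - {"dx":0.0021,"dy":0.0003,"dz":0,"wx":0,"wy":0,"wz":0}
    - {"dx":0,"dy":0,"dz":0.02,"wx":0,"wy":0,"wz":0}
    - {"dx":0,"dy":0,"dz":0.015,"wx":0,"wy":0,"wz":0}
    - {"dx":0,"dy":0,"dz":0.008,"wx":0,"wy":0,"wz":0}
    - {"dx":0,"dy":0,"dz":0.005,"wx":0,"wy":0,"wz":0}
    - {"dx":0,"dy":0,"dz":0.004,"wx":0,"wy":0,"wz":0}
    - {"dx":0,"dy":0,"dz":0,"wx":0,"wy":0,"wz":0}

```text
time_s: 8.48
eef_pos: [0.5956, 0.0101, 0.1473]
tool_rot: [0.991, 0.13, 0.0, 0.0]
force: [-0.9, -0.4, -2.8]
gripper_width: 0.673
```

```bash
python3 -c "
from h import *
i=snap('scene','pics/s4.png')
cv2.imwrite('pics/c4.png',cv2.resize(cv2.convertScaleAbs(i[115:215,210:310,::-1],alpha=1.5),None,fx=6,fy=6))
go(.595,.0095,.105,15)"
```

```text
t 8.53 pos [0.5956 0.0101 0.1475] psi 14.95 tilt [ 0.0003 -0.0001] F [-0.49  0.07 -3.54] w 0.677 move [-0.0008  0.0004  0.0425] wz -0.0008
```

View pics/c4.png

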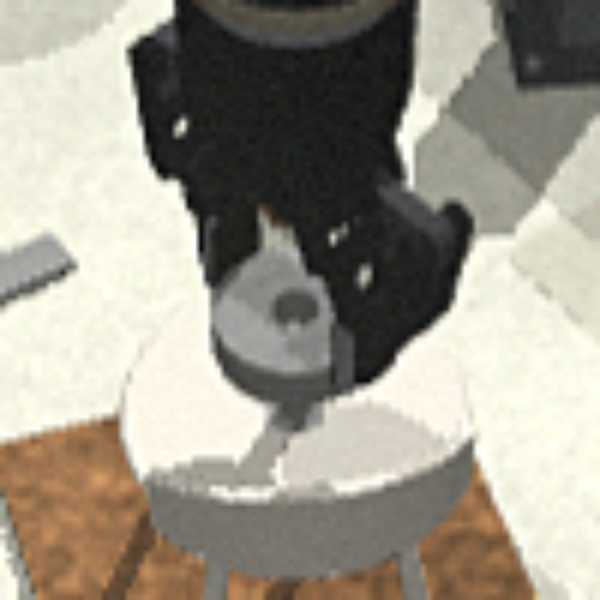

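No contact yet, and the hole lines up over the post. Lowering on.

>>> arm_command:
  steps:
    - {"dx":0,"dy":0,"dz":0.003,"wx":0,"wy":0,"wz":0}
    - {"dx":0,"dy":0,"dz":0.003,"wx":0,"wy":0,"wz":0}
    - {"dx":0,"dy":0,"dz":0.003,"wx":0,"wy":0,"wz":0}
    - {"dx":0,"dy":0,"dz":0,"wx":0,"wy":0,"wz":0}

```text
time_s: 9.02
eef_pos: [0.5954, 0.0101, 0.138]
tool_rot: [0.991, 0.13, -0.0, 0.0]
force: [-0.4, 0.0, -3.9]
gripper_width: 0.676
```

```bash
python3 -c "
from h import *
print(sense()['wrist_torque'])
go(.595,.0095,.105,15)"
```

```text
[0.04300923 0.0542328  0.04597069]
t 9.03 pos [0.5954 0.0101 0.138 ] psi 14.95 tilt [-0.0004 -0.0001] F [-0.39  0.04 -3.95] w 0.676 move [-0.0006  0.0005  0.033 ] wz -0.0008
```

>>> arm_command:
  steps:
    - {"dx":0,"dy":0,"dz":0.006,"wx":0,"wy":0,"wz":0}
    - {"dx":0,"dy":0,"dz":0.006,"wx":0,"wy":0,"wz":0}
    - {"dx":0,"dy":0,"dz":0.006,"wx":0,"wy":0,"wz":0}
    - {"dx":0,"dy":0,"dz":0.005,"wx":0,"wy":0,"wz":0}
    - {"dx":0,"dy":0,"dz":0.004,"wx":0,"wy":0,"wz":0}
    - {"dx":0,"dy":0,"dz":0.002,"wx":0,"wy":0,"wz":0}
    - {"dx":0,"dy":0,"dz":0.001,"wx":0,"wy":0,"wz":0}
    - {"dx":0,"dy":0,"dz":0,"wx":0,"wy":0,"wz":0}

```text
time_s: 10.02
eef_pos: [0.5955, 0.0101, 0.1083]
tool_rot: [0.991, 0.13, 0.0, 0.0]
force: [-0.4, 0.5, -3.1]
gripper_width: 0.673
```

Bottom is about 3 mm above the seat; creeping down.

>>> arm_command:
  steps:
    - {"dx":0,"dy":0,"dz":0.001,"wx":0,"wy":0,"wz":0}
    - {"dx":0,"dy":0,"dz":0.001,"wx":0,"wy":0,"wz":0}
    - {"dx":0,"dy":0,"dz":0.001,"wx":0,"wy":0,"wz":0}
    - {"dx":0,"dy":0,"dz":0,"wx":0,"wy":0,"wz":0}

```text
time_s: 10.52
eef_pos: [0.5956, 0.0101, 0.1053]
tool_rot: [0.992, 0.13, 0.0, 0.0]
force: [-0.9, 0.4, -2.8]
gripper_width: 0.677
```

>>> arm_command:
  steps:
    - {"dx":0,"dy":0,"dz":0.0006,"wx":0,"wy":0,"wz":0}
    - {"dx":0,"dy":0,"dz":0.0006,"wx":0,"wy":0,"wz":0}
    - {"dx":0,"dy":0,"dz":0,"wx":0,"wy":0,"wz":0}

```text
time_s: 10.9
eef_pos: [0.5957, 0.0101, 0.105]
tool_rot: [0.991, 0.13, 0.0, 0.0]
force: [-2.4, 1.2, 8.6]
gripper_width: 0.675
```

Contact felt, so the disc is home. Easing off, releasing and rising.

>>> arm_command:
  steps:
    - {"dx":0,"dy":0,"dz":-0.0006,"wx":0,"wy":0,"wz":0}
    - {"dx":0,"dy":0,"dz":0,"wx":0,"wy":0,"wz":0}

```text
time_s: 11.15
eef_pos: [0.5956, 0.0101, 0.1051]
tool_rot: [0.991, 0.13, 0.0, 0.0]
force: [-2.7, 0.2, 6.2]
gripper_width: 0.677
```

>>> arm_command:
  steps:
    - {"dx":0,"dy":0,"dz":0,"wx":0,"wy":0,"wz":0}
    - {"dx":0,"dy":0,"dz":0,"wx":0,"wy":0,"wz":0}
    - {"dx":0,"dy":0,"dz":0,"wx":0,"wy":0,"wz":0}
    - {"dx":0,"dy":0,"dz":0,"wx":0,"wy":0,"wz":0}
    - {"dx":0,"dy":0,"dz":-0.005,"wx":0,"wy":0,"wz":0}
    - {"dx":0,"dy":0,"dz":-0.015,"wx":0,"wy":0,"wz":0}
    - {"dx":0,"dy":0,"dz":-0.03,"wx":0,"wy":0,"wz":0}
    - {"dx":0,"dy":0,"dz":-0.03,"wx":0,"wy":0,"wz":0}
    - {"dx":0,"dy":0,"dz":-0.03,"wx":0,"wy":0,"wz":0}
  jaw: 0.1

```text
time_s: 12.28
eef_pos: [0.5955, 0.0101, 0.2169]
tool_rot: [0.991, 0.13, 0.001, 0.0]
force: [-0.2, 0.2, 0.6]
gripper_width: 0.896
```

```bash
python3 -c "
from h import *
i=snap('scene','pics/s5.png')
cv2.imwrite('pics/c5.png',cv2.resize(cv2.convertScaleAbs(i[135:215,210:310,::-1],alpha=1.5),None,fx=6,fy=6))
go(.599,-.2955,.09,15)"
```

```text
t 12.32 pos [0.5968 0.01   0.2208] psi 14.96 tilt [ 0.0064 -0.0007] F [ 1.28 -0.49  3.43] w 0.902 move [-0.0775  0.2955  0.131 ] wz -0.0007
```

View pics/c5.png

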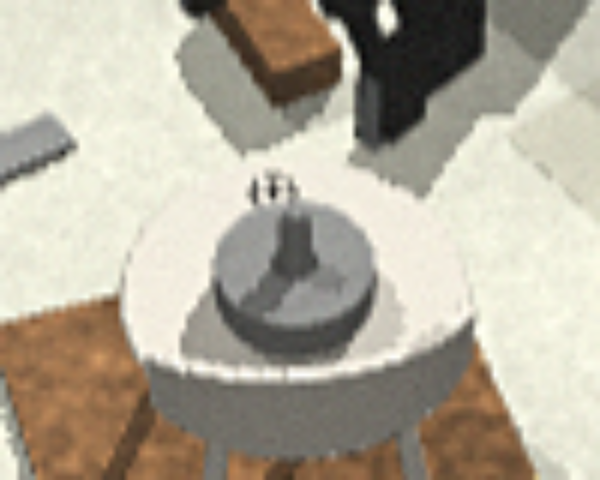

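The large disc sits flat on the seat with the post through it, chair upright. Moving to the small disc.

>>> arm_command:
  steps:
    - {"dx":-0.0083,"dy":0.0329,"dz":0,"wx":0,"wy":0,"wz":0}
    - {"dx":-0.0083,"dy":0.0329,"dz":0,"wx":0,"wy":0,"wz":0}
    - {"dx":-0.0083,"dy":0.0329,"dz":0,"wx":0,"wy":0,"wz":0}
    - {"dx":-0.0083,"dy":0.0329,"dz":0,"wx":0,"wy":0,"wz":0}
    - {"dx":-0.0083,"dy":0.0329,"dz":0.02,"wx":0,"wy":0,"wz":0}
    - {"dx":-0.0083,"dy":0.0329,"dz":0.03,"wx":0,"wy":0,"wz":0}
    - {"dx":-0.0083,"dy":0.0329,"dz":0.03,"wx":0,"wy":0,"wz":0}
    - {"dx":-0.0083,"dy":0.0329,"dz":0.03,"wx":0,"wy":0,"wz":0}
    - {"dx":-0.0083,"dy":0.0329,"dz":0.02,"wx":0,"wy":0,"wz":0}
    - {"dx":0,"dy":0,"dz":0,"wx":0,"wy":0,"wz":0}
    - {"dx":0,"dy":0,"dz":0,"wx":0,"wy":0,"wz":0}
  jaw: 0

```text
time_s: 13.7
eef_pos: [0.6, -0.295, 0.0856]
tool_rot: [0.992, 0.13, 0.0, 0.0]
force: [0.3, 0.0, 0.5]
gripper_width: 0.998
```

```bash
python3 -c "
from h import *
go(.5995,-.295,.003,-75)"
```

```text
t 13.7 pos [ 0.6    -0.295   0.0856] psi 14.95 tilt [ 0.0007 -0.0003] F [0.27 0.04 0.49] w 0.998 move [-0.0005 -0.0001  0.0826] wz 1.5698
```

>>> arm_command:
  steps:
    - {"dx":0,"dy":0,"dz":0.03,"wx":0,"wy":0,"wz":0}
    - {"dx":0,"dy":0,"dz":0.03,"wx":0,"wy":0,"wz":0}
    - {"dx":0,"dy":0,"dz":0.0206,"wx":0,"wy":0,"wz":0}
    - {"dx":0,"dy":0,"dz":0,"wx":0,"wy":0,"wz":0}

```text
time_s: 14.2
eef_pos: [0.5996, -0.2944, 0.0035]
tool_rot: [0.991, 0.13, -0.001, -0.0]
force: [1.5, -1.2, -0.0]
gripper_width: 1.004
```

>>> arm_command:
  steps:
    - {"dx":0,"dy":0,"dz":0,"wx":0,"wy":0,"wz":0}
    - {"dx":0,"dy":0,"dz":0,"wx":0,"wy":0,"wz":0}
    - {"dx":0,"dy":0,"dz":0,"wx":0,"wy":0,"wz":0}
    - {"dx":0,"dy":0,"dz":0,"wx":0,"wy":0,"wz":0}
    - {"dx":0,"dy":0,"dz":0,"wx":0,"wy":0,"wz":0}
    - {"dx":0,"dy":0,"dz":0,"wx":0,"wy":0,"wz":0}
  jaw: 1

```text
time_s: 14.95
eef_pos: [0.6002, -0.2955, 0.0058]
tool_rot: [0.992, 0.13, 0.001, 0.001]
force: [-1.6, 1.6, 9.5]
gripper_width: 0.463
```

>>> arm_command:
  steps:
    - {"dx":0,"dy":0,"dz":0,"wx":0,"wy":0,"wz":0}
    - {"dx":0,"dy":0,"dz":0,"wx":0,"wy":0,"wz":0}
    - {"dx":0,"dy":0,"dz":0,"wx":0,"wy":0,"wz":0.1745}
    - {"dx":0,"dy":0,"dz":0,"wx":0,"wy":0,"wz":0.1745}
    - {"dx":0,"dy":0,"dz":0,"wx":0,"wy":0,"wz":0.1745}
    - {"dx":0,"dy":0,"dz":0,"wx":0,"wy":0,"wz":0.1745}
    - {"dx":0,"dy":0,"dz":0,"wx":0,"wy":0,"wz":0.1745}
    - {"dx":0,"dy":0,"dz":0,"wx":0,"wy":0,"wz":0.1745}
    - {"dx":0,"dy":0,"dz":0,"wx":0,"wy":0,"wz":0.1745}
    - {"dx":0,"dy":0,"dz":0,"wx":0,"wy":0,"wz":0.1745}
    - {"dx":0,"dy":0,"dz":0,"wx":0,"wy":0,"wz":0.1745}
    - {"dx":0,"dy":0,"dz":0,"wx":0,"wy":0,"wz":0}
  jaw: 0

```text
time_s: 16.45
eef_pos: [0.5997, -0.2953, 0.004]
tool_rot: [0.794, -0.609, -0.0, 0.0]
force: [0.2, 0.9, 0.0]
gripper_width: 1.002
```

>>> arm_command:
  steps:
    - {"dx":0,"dy":0,"dz":0,"wx":0,"wy":0,"wz":0}
    - {"dx":0,"dy":0,"dz":0,"wx":0,"wy":0,"wz":0}
    - {"dx":0,"dy":0,"dz":0,"wx":0,"wy":0,"wz":0}
    - {"dx":0,"dy":0,"dz":0,"wx":0,"wy":0,"wz":0}
    - {"dx":0,"dy":0,"dz":0,"wx":0,"wy":0,"wz":0}
    - {"dx":0,"dy":0,"dz":0,"wx":0,"wy":0,"wz":0}
  jaw: 1

```text
time_s: 17.2
eef_pos: [0.5999, -0.2954, 0.0046]
tool_rot: [0.793, -0.609, 0.0, 0.0]
force: [-0.6, 0.3, 5.7]
gripper_width: 0.462
```

```bash
python3 -c "
from h import *
go(.5956,.0101,.2,-75)"
```

```text
t 17.2 pos [ 0.5999 -0.2954  0.0046] psi -74.99 tilt [ 0.0005 -0.0004] F [-0.63  0.29  5.73] w 0.462 move [-0.296  -0.075  -0.1956] wz 0.0002
```

>>> arm_command:
  steps:
    - {"dx":0,"dy":0,"dz":-0.02,"wx":0,"wy":0,"wz":0}
    - {"dx":0,"dy":0,"dz":-0.04,"wx":0,"wy":0,"wz":0}
    - {"dx":0,"dy":0,"dz":-0.04,"wx":0,"wy":0,"wz":0}
    - {"dx":0,"dy":0,"dz":-0.04,"wx":0,"wy":0,"wz":0}
    - {"dx":-0.02,"dy":-0.005,"dz":-0.04,"wx":0,"wy":0,"wz":0}
    - {"dx":-0.036,"dy":-0.009,"dz":-0.016,"wx":0,"wy":0,"wz":0}
    - {"dx":-0.04,"dy":-0.01,"dz":0,"wx":0,"wy":0,"wz":0}
    - {"dx":-0.04,"dy":-0.01,"dz":0,"wx":0,"wy":0,"wz":0}
    - {"dx":-0.04,"dy":-0.01,"dz":0,"wx":0,"wy":0,"wz":0}
    - {"dx":-0.04,"dy":-0.01,"dz":0,"wx":0,"wy":0,"wz":0}
    - {"dx":-0.04,"dy":-0.01,"dz":0,"wx":0,"wy":0,"wz":0}
    - {"dx":-0.04,"dy":-0.011,"dz":0,"wx":0,"wy":0,"wz":0}

```text
time_s: 18.7
eef_pos: [0.5954, 0.0114, 0.2011]
tool_rot: [0.793, -0.609, 0.0, -0.0]
force: [0.3, -0.1, -1.2]
gripper_width: 0.459
```

>>> arm_command:
  steps:
    - {"dx":0,"dy":0,"dz":0,"wx":0,"wy":0,"wz":0}
    - {"dx":0,"dy":0,"dz":0,"wx":0,"wy":0,"wz":0}

```text
time_s: 18.95
eef_pos: [0.5957, 0.0099, 0.2007]
tool_rot: [0.793, -0.609, 0.0, -0.0]
force: [-0.9, -0.3, -1.1]
gripper_width: 0.457
```

```bash
python3 -c "
from h import *
i=snap('scene','pics/s6.png')
cv2.imwrite('pics/c6.png',cv2.resize(cv2.convertScaleAbs(i[115:215,210:310,::-1],alpha=1.5),None,fx=6,fy=6))
go(.5956,.0101,.15,-75)"
```

```text
t 19.0 pos [0.5958 0.0094 0.2006] psi -75.04 tilt [ 0.0005 -0.0003] F [-0.02  0.31 -0.79] w 0.463 move [-0.0007 -0.      0.0506] wz -0.0008
```

View pics/c6.png

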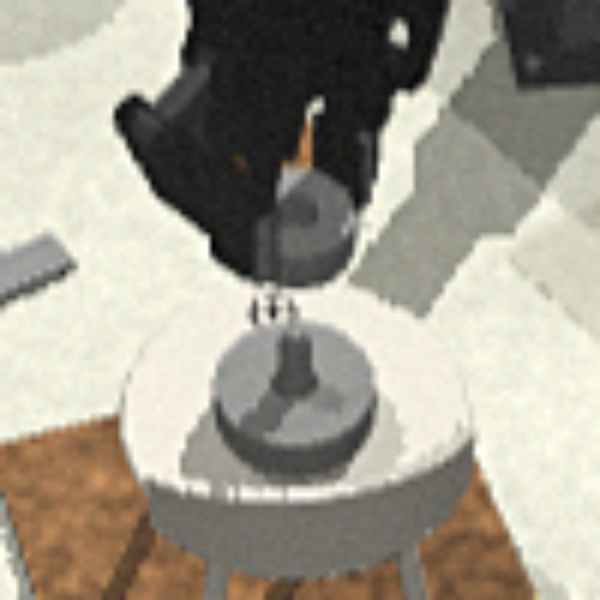

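The small disc is held level over the post (post top at crop (294,330)). Lowering.

>>> arm_command:
  steps:
    - {"dx":-0.0005,"dy":0,"dz":0.02,"wx":0,"wy":0,"wz":0}
    - {"dx":0,"dy":0,"dz":0.02,"wx":0,"wy":0,"wz":0}
    - {"dx":0,"dy":0,"dz":0.008,"wx":0,"wy":0,"wz":0}
    - {"dx":0,"dy":0,"dz":0.004,"wx":0,"wy":0,"wz":0}
    - {"dx":0,"dy":0,"dz":0.003,"wx":0,"wy":0,"wz":0}
    - {"dx":0,"dy":0,"dz":0.003,"wx":0,"wy":0,"wz":0}
    - {"dx":0,"dy":0,"dz":0.003,"wx":0,"wy":0,"wz":0}
    - {"dx":0,"dy":0,"dz":0,"wx":0,"wy":0,"wz":0}

```text
time_s: 20.0
eef_pos: [0.5956, 0.0106, 0.139]
tool_rot: [0.793, -0.609, -0.0, 0.0]
force: [-0.4, 0.3, -0.6]
gripper_width: 0.459
```

>>> arm_command:
  steps:
    - {"dx":0,"dy":0,"dz":0.004,"wx":0,"wy":0,"wz":0}
    - {"dx":0,"dy":0,"dz":0.003,"wx":0,"wy":0,"wz":0}
    - {"dx":0,"dy":0,"dz":0.002,"wx":0,"wy":0,"wz":0}
    - {"dx":0,"dy":0,"dz":0.001,"wx":0,"wy":0,"wz":0}
    - {"dx":0,"dy":0,"dz":0.001,"wx":0,"wy":0,"wz":0}
    - {"dx":0,"dy":0,"dz":0,"wx":0,"wy":0,"wz":0}

```text
time_s: 20.75
eef_pos: [0.5956, 0.0106, 0.1281]
tool_rot: [0.793, -0.609, 0.0, 0.0]
force: [-0.6, -0.3, -1.0]
gripper_width: 0.457
```

>>> arm_command:
  steps:
    - {"dx":0,"dy":0,"dz":0.001,"wx":0,"wy":0,"wz":0}
    - {"dx":0,"dy":0,"dz":0.001,"wx":0,"wy":0,"wz":0}
    - {"dx":0,"dy":0,"dz":0,"wx":0,"wy":0,"wz":0}

```text
time_s: 21.12
eef_pos: [0.5956, 0.0106, 0.126]
tool_rot: [0.793, -0.609, 0.0, 0.0]
force: [0.3, 0.7, -1.2]
gripper_width: 0.459
```

>>> arm_command:
  steps:
    - {"dx":0,"dy":0,"dz":0.0006,"wx":0,"wy":0,"wz":0}
    - {"dx":0,"dy":0,"dz":0.0004,"wx":0,"wy":0,"wz":0}
    - {"dx":0,"dy":0,"dz":0,"wx":0,"wy":0,"wz":0}

```text
time_s: 21.5
eef_pos: [0.5957, 0.0106, 0.1253]
tool_rot: [0.793, -0.609, 0.0, -0.0]
force: [-0.3, 1.4, 1.0]
gripper_width: 0.461
```

Light contact, so it's home. Releasing and rising.

>>> arm_command:
  steps:
    - {"dx":0,"dy":0,"dz":0,"wx":0,"wy":0,"wz":0}
    - {"dx":0,"dy":0,"dz":0,"wx":0,"wy":0,"wz":0}
    - {"dx":0,"dy":0,"dz":0,"wx":0,"wy":0,"wz":0}
    - {"dx":0,"dy":0,"dz":0,"wx":0,"wy":0,"wz":0}
    - {"dx":0,"dy":0,"dz":-0.005,"wx":0,"wy":0,"wz":0}
    - {"dx":0,"dy":0,"dz":-0.015,"wx":0,"wy":0,"wz":0}
    - {"dx":0,"dy":0,"dz":-0.03,"wx":0,"wy":0,"wz":0}
    - {"dx":0,"dy":0,"dz":-0.04,"wx":0,"wy":0,"wz":0}
    - {"dx":0,"dy":0,"dz":-0.03,"wx":0,"wy":0,"wz":0}
    - {"dx":0,"dy":0,"dz":0,"wx":0,"wy":0,"wz":0}
  jaw: 0.2

```text
time_s: 22.75
eef_pos: [0.5964, 0.0106, 0.2484]
tool_rot: [0.793, -0.609, 0.002, -0.001]
force: [0.7, 0.7, 0.8]
gripper_width: 0.803
```

```bash
python3 -c "
from h import *
go(.390,.289,.245,66.5)"
```

```text
t 22.75 pos [0.5964 0.0106 0.2484] psi -75.03 tilt [ 0.0053 -0.0006] F [0.7  0.66 0.76] w 0.803 move [-0.3223  0.1274  0.0022] wz -2.4701
```

Now turning the wrist for the gauge, well above the chair.

>>> arm_command:
  steps:
    - {"dx":0,"dy":0,"dz":0,"wx":0,"wy":0,"wz":-0.176}
    - {"dx":0,"dy":0,"dz":0,"wx":0,"wy":0,"wz":-0.176}
    - {"dx":0,"dy":0,"dz":0,"wx":0,"wy":0,"wz":-0.176}
    - {"dx":0,"dy":0,"dz":0,"wx":0,"wy":0,"wz":-0.176}
    - {"dx":0,"dy":0,"dz":0,"wx":0,"wy":0,"wz":-0.176}
    - {"dx":0,"dy":0,"dz":0,"wx":0,"wy":0,"wz":-0.176}
    - {"dx":0,"dy":0,"dz":0,"wx":0,"wy":0,"wz":-0.176}
    - {"dx":0,"dy":0,"dz":0,"wx":0,"wy":0,"wz":-0.176}
    - {"dx":0,"dy":0,"dz":0,"wx":0,"wy":0,"wz":-0.176}
    - {"dx":0,"dy":0,"dz":0,"wx":0,"wy":0,"wz":-0.176}
    - {"dx":0,"dy":0,"dz":0,"wx":0,"wy":0,"wz":-0.176}
    - {"dx":0,"dy":0,"dz":0,"wx":0,"wy":0,"wz":-0.176}

```text
time_s: 24.25
eef_pos: [0.5953, 0.0106, 0.2447]
tool_rot: [0.919, 0.393, -0.0, -0.0]
force: [0.1, -0.2, 0.7]
gripper_width: 0.8
```

>>> arm_command:
  steps:
    - {"dx":0,"dy":0,"dz":0,"wx":0,"wy":0,"wz":-0.176}
    - {"dx":0,"dy":0,"dz":0,"wx":0,"wy":0,"wz":-0.176}
    - {"dx":0,"dy":0,"dz":0,"wx":0,"wy":0,"wz":0}

```text
time_s: 24.62
eef_pos: [0.5954, 0.0106, 0.2448]
tool_rot: [0.838, 0.545, -0.0, -0.0]
force: [0.5, -0.6, -0.6]
gripper_width: 0.799
```

```bash
python3 -c "
from h import *
i=snap('scene','pics/s7.png');j=snap('top','pics/t7.png')
a=cv2.resize(cv2.convertScaleAbs(i[60:130,285:345,::-1],alpha=2),None,fx=6,fy=6,interpolation=cv2.INTER_CUBIC);b=cv2.resize(cv2.convertScaleAbs(j[235:305,115:185,::-1],alpha=1.9),None,fx=6,fy=6,interpolation=cv2.INTER_CUBIC)
cv2.imwrite('pics/c7.png',np.hstack([a,b]))
go(.3905,.289,.245,66.5)"
```

```text
t 24.73 pos [0.5955 0.0106 0.2449] psi 65.91 tilt [-0.0005 -0.    ] F [-0.2  -0.72 -0.72] w 0.8 move [ 0.1705 -0.3007 -0.    ] wz -0.0103
```

View pics/c7.png

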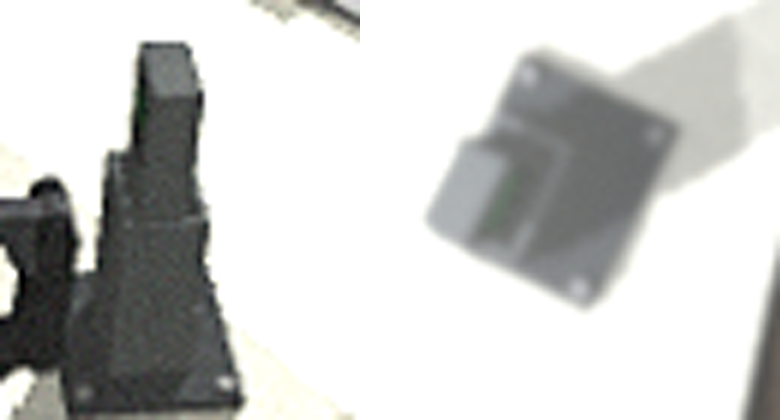

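```bash
python3 -c "
from h import *
T=lambda q,z:px2w('top',(q[0]-360)/6+115,q[1]/6+235,z)
S=lambda q,z:px2w('scene',q[0]/6+285,q[1]/6+60,z)
for c in [(465,138),(507,153),(470,240),(428,218)]: print('T',T(c,.167).round(4))
for c in [(143,43),(187,43),(203,92),(155,97)]: print('S',S(c,.167).round(4))
f=[T(c,.005)[:2] for c in [(525,48),(680,125),(592,308)]];print(f,'foot centre',(f[0]+f[2])/2)
for d in(f[1]-f[0],f[2]-f[1]): print(np.hypot(*d),np.degrees(np.arctan2(d[1],d[0])))
"
```

```text
T [0.4103 0.2905 0.167 ]
T [0.4043 0.2732 0.167 ]
T [0.3694 0.2861 0.167 ]
T [0.3781 0.3035 0.167 ]
S [0.3749 0.2905 0.167 ]
S [0.3843 0.3074 0.167 ]
S [0.4156 0.2936 0.167 ]
S [0.4084 0.2736 0.167 ]
[array([0.45078929, 0.30770174]), array([0.41507488, 0.23276738]), array([0.33008052, 0.26988169])] foot centre [0.3904349  0.28879172]
0.0830101063558665 -115.48290125107084
0.09274433606217324 156.41065118093016
```

Gauge at (0.391,0.2887) with its long axis at -24°; both fits of the top view agree. Moving above it.

>>> arm_command:
  steps:
    - {"dx":0.01894,"dy":-0.03334,"dz":0,"wx":0,"wy":0,"wz":0}
    - {"dx":0.01894,"dy":-0.03334,"dz":0,"wx":0,"wy":0,"wz":0}
    - {"dx":0.01894,"dy":-0.03334,"dz":0,"wx":0,"wy":0,"wz":0}
    - {"dx":0.01894,"dy":-0.03334,"dz":0,"wx":0,"wy":0,"wz":0}
    - {"dx":0.01894,"dy":-0.03334,"dz":0,"wx":0,"wy":0,"wz":0}
    - {"dx":0.01894,"dy":-0.03334,"dz":0,"wx":0,"wy":0,"wz":0}
    - {"dx":0.01894,"dy":-0.03334,"dz":0,"wx":0,"wy":0,"wz":0}
    - {"dx":0.01894,"dy":-0.03334,"dz":0,"wx":0,"wy":0,"wz":0}
    - {"dx":0.01894,"dy":-0.03334,"dz":0,"wx":0,"wy":0,"wz":0}
    - {"dx":0,"dy":0,"dz":0,"wx":0,"wy":0,"wz":0}
    - {"dx":0,"dy":0,"dz":0,"wx":0,"wy":0,"wz":0}
  jaw: 0

```text
time_s: 26.1
eef_pos: [0.3903, 0.2877, 0.2451]
tool_rot: [0.838, 0.545, 0.0, 0.0]
force: [0.5, -0.6, -0.1]
gripper_width: 1.001
```

```bash
python3 -c "
from h import *
go(.391,.2887,.109,66)"
```

```text
t 26.1 pos [0.3903 0.2877 0.2451] psi 66.08 tilt [ 0.0002 -0.0001] F [ 0.46 -0.64 -0.12] w 1.001 move [0.0012 0.0002 0.1361] wz 0.0013
```

>>> arm_command:
  steps:
    - {"dx":0.0012,"dy":0.0002,"dz":0.03,"wx":0,"wy":0,"wz":0}
    - {"dx":0,"dy":0,"dz":0.03,"wx":0,"wy":0,"wz":0}
    - {"dx":0,"dy":0,"dz":0.03,"wx":0,"wy":0,"wz":0}
    - {"dx":0,"dy":0,"dz":0.026,"wx":0,"wy":0,"wz":0}
    - {"dx":0,"dy":0,"dz":0.02,"wx":0,"wy":0,"wz":0}
    - {"dx":0,"dy":0,"dz":0,"wx":0,"wy":0,"wz":0}
    - {"dx":0,"dy":0,"dz":0,"wx":0,"wy":0,"wz":0}

```text
time_s: 26.98
eef_pos: [0.3914, 0.2885, 0.1096]
tool_rot: [0.838, 0.545, 0.0, 0.0]
force: [0.7, 0.6, 0.5]
gripper_width: 0.998
```

>>> arm_command:
  steps:
    - {"dx":0,"dy":0,"dz":0,"wx":0,"wy":0,"wz":0}
    - {"dx":0,"dy":0,"dz":0,"wx":0,"wy":0,"wz":0}
    - {"dx":0,"dy":0,"dz":0,"wx":0,"wy":0,"wz":0}
    - {"dx":0,"dy":0,"dz":0,"wx":0,"wy":0,"wz":0}
    - {"dx":0,"dy":0,"dz":0,"wx":0,"wy":0,"wz":0}
    - {"dx":0,"dy":0,"dz":0,"wx":0,"wy":0,"wz":0}
    - {"dx":0,"dy":0,"dz":0,"wx":0,"wy":0,"wz":0}
  jaw: 1

```text
time_s: 27.85
eef_pos: [0.3911, 0.2891, 0.1093]
tool_rot: [0.838, 0.546, 0.001, -0.0]
force: [1.2, 4.1, 5.1]
gripper_width: 0.274
```

```bash
python3 -c "
from h import *
go(.391,.2887,.109,66)"
```

```text
t 27.85 pos [0.3911 0.2891 0.1093] psi 66.14 tilt [0.0008 0.0006] F [1.17 4.09 5.12] w 0.274 move [-0.0004  0.0001  0.0003] wz 0.0025
```

Gripped. Lifting straight up.

>>> arm_command:
  steps:
    - {"dx":0,"dy":0,"dz":-0.01,"wx":0,"wy":0,"wz":0}
    - {"dx":0,"dy":0,"dz":-0.02,"wx":0,"wy":0,"wz":0}
    - {"dx":0,"dy":0,"dz":-0.025,"wx":0,"wy":0,"wz":0}
    - {"dx":0,"dy":0,"dz":-0.025,"wx":0,"wy":0,"wz":0}
    - {"dx":0,"dy":0,"dz":-0.025,"wx":0,"wy":0,"wz":0}
    - {"dx":0,"dy":0,"dz":-0.025,"wx":0,"wy":0,"wz":0}
    - {"dx":0,"dy":0,"dz":-0.02,"wx":0,"wy":0,"wz":0}
    - {"dx":0,"dy":0,"dz":-0.01,"wx":0,"wy":0,"wz":0}
    - {"dx":0,"dy":0,"dz":0,"wx":0,"wy":0,"wz":0}

```text
time_s: 28.98
eef_pos: [0.3907, 0.2886, 0.2689]
tool_rot: [0.838, 0.546, -0.0, 0.0]
force: [-0.0, 0.2, -1.6]
gripper_width: 0.276
```

>>> arm_command:
  steps:
    - {"dx":-0.0176,"dy":0.0252,"dz":0,"wx":0,"wy":0,"wz":0}
    - {"dx":-0.0176,"dy":0.0252,"dz":0,"wx":0,"wy":0,"wz":0}
    - {"dx":-0.0176,"dy":0.0252,"dz":0,"wx":0,"wy":0,"wz":0}
    - {"dx":-0.0176,"dy":0.0252,"dz":0,"wx":0,"wy":0,"wz":0}
    - {"dx":-0.0176,"dy":0.0252,"dz":0,"wx":0,"wy":0,"wz":0}
    - {"dx":-0.0176,"dy":0.0252,"dz":0,"wx":0,"wy":0,"wz":0}
    - {"dx":-0.0176,"dy":0.0252,"dz":0,"wx":0,"wy":0,"wz":0}
    - {"dx":-0.0176,"dy":0.0252,"dz":0,"wx":0,"wy":0,"wz":0}
    - {"dx":-0.0176,"dy":0.0252,"dz":0,"wx":0,"wy":0,"wz":0}
    - {"dx":-0.0176,"dy":0.0252,"dz":0,"wx":0,"wy":0,"wz":0}
    - {"dx":0,"dy":0,"dz":0.01,"wx":0,"wy":0,"wz":0}
    - {"dx":0,"dy":0,"dz":0.01,"wx":0,"wy":0,"wz":0}

```text
time_s: 30.48
eef_pos: [0.5494, 0.0262, 0.2475]
tool_rot: [0.838, 0.546, -0.001, -0.001]
force: [1.0, -0.2, -2.4]
gripper_width: 0.269
```

>>> arm_command:
  steps:
    - {"dx":0,"dy":0,"dz":0.015,"wx":0,"wy":0,"wz":0}
    - {"dx":0,"dy":0,"dz":0.01,"wx":0,"wy":0,"wz":0}
    - {"dx":0,"dy":0,"dz":0.005,"wx":0,"wy":0,"wz":0}
    - {"dx":0,"dy":0,"dz":0,"wx":0,"wy":0,"wz":0}
    - {"dx":0,"dy":0,"dz":0,"wx":0,"wy":0,"wz":0}

```text
time_s: 31.1
eef_pos: [0.5503, 0.026, 0.2195]
tool_rot: [0.838, 0.546, 0.0, 0.0]
force: [1.1, -0.3, -0.9]
gripper_width: 0.272
```

```bash
python3 -c "
from h import *
i=snap('scene','pics/s8.png')
cv2.imwrite('pics/c8.png',cv2.resize(cv2.convertScaleAbs(i[90:190,205:315,::-1],alpha=1.6),None,fx=6,fy=6,interpolation=cv2.INTER_CUBIC))
go(.550,.026,.2003,66)"
```

```text
t 31.15 pos [0.5503 0.0259 0.2195] psi 66.15 tilt [ 0.0008 -0.0002] F [ 0.42  0.17 -2.41] w 0.274 move [-0.0001 -0.0003  0.0192] wz 0.0026
```

View pics/c8.png

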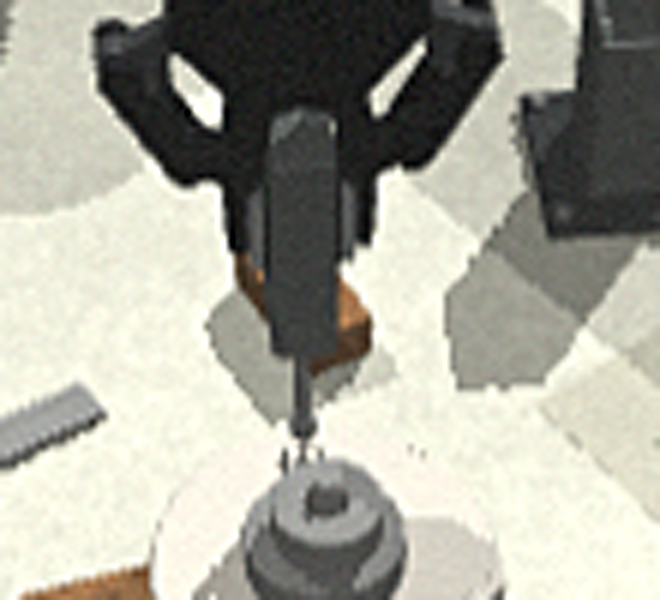

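```bash
python3 -c "
from h import *
for v in(428,432):print(px2w('scene',255.5,90+v/6,.1202))
m=px2w('scene',255.4,166.7,.101);print(m)
print('expected tip px',w2px('scene',[.5503,.0259,.1202]),w2px('scene',[.5503,.0259,.101]))
"
```

```text
[0.55120301 0.02818605 0.1202    ]
[0.55291881 0.02719836 0.1202    ]
[0.550884   0.02800669 0.101     ]
expected tip px [254.42500456 161.456611  ] [254.47808375 166.88491063]
```

The tip (crop (303,430)) is about 1 mm behind the mark's centre (302,458), seen at their own heights. Shifting 1 mm forward and lowering to just above contact.

>>> arm_command:
  steps:
    - {"dx":0,"dy":-0.001,"dz":0.006,"wx":0,"wy":0,"wz":0}
    - {"dx":0,"dy":0,"dz":0.006,"wx":0,"wy":0,"wz":0}
    - {"dx":0,"dy":0,"dz":0.004,"wx":0,"wy":0,"wz":0}
    - {"dx":0,"dy":0,"dz":0,"wx":0,"wy":0,"wz":0}

```text
time_s: 31.65
eef_pos: [0.5491, 0.0263, 0.2027]
tool_rot: [0.838, 0.546, -0.0, -0.0]
force: [0.6, -0.1, -1.9]
gripper_width: 0.271
```

>>> arm_command:
  steps:
    - {"dx":0,"dy":0,"dz":0.002,"wx":0,"wy":0,"wz":0}
    - {"dx":0,"dy":0,"dz":0.002,"wx":0,"wy":0,"wz":0}
    - {"dx":0,"dy":0,"dz":0.002,"wx":0,"wy":0,"wz":0}
    - {"dx":0,"dy":0,"dz":0.0015,"wx":0,"wy":0,"wz":0}
    - {"dx":0,"dy":0,"dz":0,"wx":0,"wy":0,"wz":0}

```text
time_s: 32.28
eef_pos: [0.5492, 0.0264, 0.1956]
tool_rot: [0.838, 0.546, -0.0, 0.0]
force: [0.4, 0.5, 0.1]
gripper_width: 0.274
```

```bash
python3 -c "
from h import *
F=[]
for k in range(6): F.append(sense()['force']); snapshot('scene')
print(np.mean(F,0),np.std(F,0))
go(.550,.026,.1881,66)"
```

```text
[ 0.30224339 -0.09868086 -0.32716196] [0.29357412 0.32079177 0.52830827]
t 32.58 pos [0.5492 0.0264 0.1956] psi 66.15 tilt [ 0.0002 -0.0001] F [-0.23  0.43 -1.29] w 0.273 move [-0.      0.0009  0.0075] wz 0.0026
```

>>> arm_command:
  steps:
    - {"dx":0,"dy":0,"dz":0.002,"wx":0,"wy":0,"wz":0}
    - {"dx":0,"dy":0,"dz":0.002,"wx":0,"wy":0,"wz":0}
    - {"dx":0,"dy":0,"dz":0.002,"wx":0,"wy":0,"wz":0}
    - {"dx":0,"dy":0,"dz":0.0012,"wx":0,"wy":0,"wz":0}
    - {"dx":0,"dy":0,"dz":0,"wx":0,"wy":0,"wz":0}
    - {"dx":0,"dy":0,"dz":0,"wx":0,"wy":0,"wz":0}

```text
time_s: 33.33
eef_pos: [0.5492, 0.0264, 0.1884]
tool_rot: [0.838, 0.546, 0.0, 0.0]
force: [-0.5, -0.2, 0.4]
gripper_width: 0.275
```

```bash
python3 -c "
from h import *
F=[]
for k in range(20): F.append(sense()['force']); i=snapshot('scene')
cv2.imwrite('pics/c9.png',cv2.resize(cv2.convertScaleAbs(i[90:215,205:315,::-1],alpha=1.6),None,fx=4.7,fy=4.7,interpolation=cv2.INTER_CUBIC))
print(np.mean(F,0),np.std(F,0)/4.5)
go(.550,.026,.1881,66)"
```

```text
[0.2634029  0.36646867 1.48251271] [0.10375425 0.13688414 0.10983696]
t 34.33 pos [0.5492 0.0264 0.1884] psi 66.15 tilt [ 0.     -0.0001] F [0.49 0.64 0.99] w 0.272 move [-0.      0.0009  0.0003] wz 0.0026
```

View pics/c9.png

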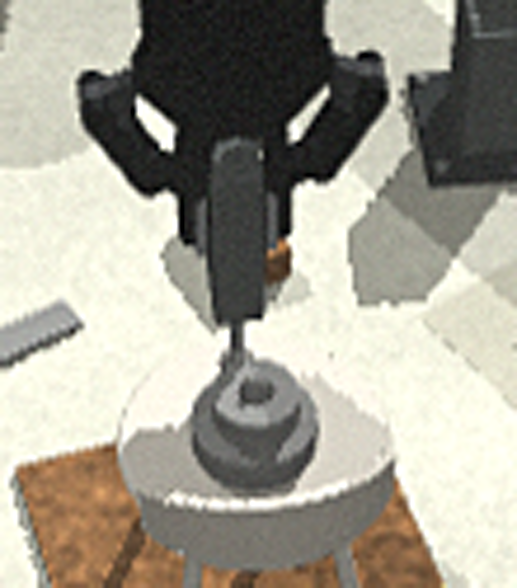

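The tip is on the mark at (237,358) in the crop, which is (255.4,166.2) full-frame against the mark's (255.5,166.7). Both discs sit flat and the chair is upright. Force reads about 3.25 N by sensor and about 2.95 N from the spring travel. Handing in.

```bash
python3 -c "
from h import *
print(finish_job())"
```

```text
the job is handed in; nothing more can be done
None
```

The job is done and handed in at about 34 s. Both discs are down the post and let go, large first and then small. The gauge is still held upright, pressing its tip on the mark.

- **Discs:** each was lowered until I felt contact at the expected height, then let go. The large one took about 12 N at contact, the small one about 2 N. The pictures show both sitting flat and the chair upright.
- **Press:** the wrist sensor gives about 3.25 N, using the gauge's nominal weight, and the spring travel about 2.95 N. These differ slightly, but both are close to 3 N.
- **Tip:** it is within about 1–2 mm of the mark's centre in the scene camera. The tool's tilt reads zero. The two cameras disagreed by up to about 9 mm in x, so I corrected the scene view against the arm's known position.
- **Other notes:** the first move call was refused on format and moved nothing. Grip closing pushed on the table with about 17 N at most. I saw no other object disturbed, but I didn't check the bystanders in a full picture at the end.

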